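Thread the photo scale into the photo box and hold it over the sherd

TASK

The sherd in the white photo box is about to be photographed and needs the red-and-white scale rod in the picture. Pick the rod up, tilt it and thread it end first through the window in the top of the box (the rod is longer than the window), then level it inside and finish while still holding it there: level, wholly inside the box under the top board, centred over the sherd but well above it, touching neither box nor sherd. Do not push hard on the box, and leave the sherd, the jar, the dropper bottle and the small bowl where they stand.

Things in the scene. Friction and masses are not known exactly. Their poses are not given: they have to be found in the camera images.
- scale_rod: photo scale rod, red and white fields, square bar 372 mm long, 20 mm wide, 19 mm thick, 0.1 to 0.23 kg, lying on the table at the start. Origin at mid-length on its underside; its y axis runs along the rod, z up through its thickness. To be taken round the middle across its 20 mm width
- photobox: fixed white photo box, clear front pane; 536 mm long (its y), 206 deep (x), 198 high. Origin: centre of its underside, on the table. Walls and top board 8 mm thick: inside 520 x 190 mm, floor at 4 mm, top board's underside at 190 mm. Only opening: the black-edged window in the middle of the top, 280 mm along y, 150 along x. In the centre inside, a fixed grey stand, 60 mm wide, top at 24 mm, carries the sherd
- window (a point): centre of the window, level with the top face of the box's top board (198 mm above the table)
- find_sherd: terracotta sherd, 52 x 47 x 12 mm, lying loose and flat on the stand inside the box, under the window; its upper side is 36 mm above the table. Origin at the centre of its underside
- brown_jar: brown jar with a blue lid, 47 mm wide, 81 mm high, standing on the table beside the box; bystander. Origin at the centre of its underside
- dropper_bottle: small brown bottle with a black dropper cap, 33 mm wide, 102 mm high, on the table; bystander. Origin at the centre of its underside
- small_bowl: white bowl, 78 mm wide, 43 mm high, on the table; bystander. Origin at the centre of its underside

How it is judged (in metres and radians):
On the way, in this order (a step that is already met when the one before it is completed fails the run):
1. the rod is lifted clear of the table (height (world z) of scale_rod above 0.08 m), for 0.2 s.
2. the rod is threaded through the window: its middle passes down through the opening while the rod is tilted (x of scale_rod in the frame of photobox between -0.075 and 0.075 m and y of scale_rod in the frame of photobox between -0.14 and 0.14 m and z of scale_rod in the frame of photobox between 0.08 and 0.195 m and (angle between scale_rod's own y axis and vertical below 1.451 rad or angle between scale_rod's own y axis and vertical above 1.691 rad)), for 0.1 s.
At the end, for the whole second after the job is handed in: The gripper holds the rod still, level within 0.1 rad, inside the box: its underside 50 to 165 mm above the table, the middle within 35 mm of the window centre from above, touching neither box nor sherd; sherd moved under 12 mm, jar, bottle and bowl under 20 mm (z of scale_rod in the frame of photobox between 0.05 and 0.165 m and x of scale_rod in the frame of photobox between -0.06 and 0.06 m and angle between scale_rod's own y axis and vertical between 1.471 and 1.671 rad and horizontal distance between scale_rod and window below 0.035 m and contact force between scale_rod and the fingers above 2 N and contact force between scale_rod and photobox below 0.2 N and contact force between scale_rod and find_sherd below 0.2 N and linear speed of scale_rod below 0.02 m/s and distance of find_sherd from where it was at the start of the episode below 0.012 m and distance of each of brown_jar, dropper_bottle, small_bowl from where it was at the start of the episode below 0.02 m); the arm keeps its last pose, push and grip.
It fails at once if the box is pushed hard with the rod or the robot (over 20 N) (contact force between any of scale_rod, the arm, the fingers and photobox above 20 N).
It fails at once if the sherd in the box is shifted (distance of find_sherd from where it was at the start of the episode above 0.012 m).
It fails at once if the jar, the dropper bottle or the small bowl is shifted (distance of any of brown_jar, dropper_bottle, small_bowl from where it was at the start of the episode above 0.02 m).
It also fails if it takes over 48 s, if anything falls off the work surface, if the arm or the gripper's body presses on something with over 40 N, if the wrist force passes 120 N, or if a joint passes its speed limit or range.

ROBOT

A 6-joint arm with a two-finger parallel gripper is mounted at the origin on a cart in front of the work surface, level with it; the furniture and walls round the work are solid. World frame = base frame: x ahead of the robot, y to its left, z up, the work surface at z = 0. Lengths are in mm, angles in rad, forces in N, time in s.
With the tool pointing down it reaches from about 300 to 775 mm from the base axis. Payload 14.6 kg.
Tool frame: the origin (TCP) lies between the finger pads; the fingertips stand manip.finger_overhang ahead of it and the grasp point (between the pads) lies 2 mm behind it (manip.finger_overhang is the distance from the TCP to the fingertips, in mm); z points along the fingers, y is the direction in which the jaws open and shut (so a half turn about z gives the same grasp; the last joint's range is limited). The gripper opens to 94 mm and grips with 3 to 60 N. Pads are 16 mm wide; open, the fingers measure 119 mm over their backs; the gripper's body (75 mm by 177 mm) begins 78 mm behind the grasp point.
Start: joints at [1.218, 0.3, 1.521, -0, 1.321, -0.067], TCP at [155.056, 527.681, 222.446] pointing down, gripper open.
Joint ranges: [-3.03, 3.03], [-0.79, 2.21], [0.23, 2.52], [-1.04, 4.18], [0, 3.07], [-2.55, 2.55]. Speed limits (rad/s): [2.22, 2.22, 2.57, 3.14, 3.14, 3.14].

INTERFACE

Orientations are given as [roll, pitch, yaw] about the fixed x, y, z axes, in that order (R = Rz(yaw) Ry(pitch) Rx(roll)).
In Python, from cell import manip gives the robot as it stands.
- The arm moves only by the tool drive_tool, never from a script. Its argument "steps" is a list of rows, each an object with "delta_pos": the shift along the world's x, y, z in mm, a list of three; "yaw": the turn about the world's z in rad; "hand": the finger opening in mm, from 0 to 94. A call has 1 to 5 rows; each row shifts and turns the commanded pose from where the row before left it; what a row does not reach is not made up. A row lasts 1/12 s, in which the tool goes at most 41.7 mm and 7.16 degrees, less where a joint would pass 70% of its speed; a pose out of reach is approached as far as the arm can. A call is refused whole if a number of a shift passes 41.7 or a number of a turn 0.125, either way. A call with a gripper value outside its range is refused whole. The fingers move at their own pace and stop on an object; "squeeze" is the grip in N (left out, the last holds). Time passes only in rows, so rows that do not move let the fingers close. It gives the time, the measured TCP pose, the force and the opening at its end, in the units of the state.
- manip.read_state(): the state, without advancing time (a new reading comes with each control period).
- manip.camera(name): name is "scene" or "top" or "wrist"; returns a dict with "frame" (480x640x3 uint8, red, green, blue), "range_z" (480x640 float32, mm along the optical axis (not along the pixel's ray), 0 where there is no reading), "intrinsics" (3x3 intrinsics, pixels), "position" and "attitude" of the camera in the world. Camera axes: x right, y down, z forward; pixel columns grow to the right and rows downward; lengths in mm; the calibration is good to about 2 mm. The wrist camera is an equidistant fisheye: a pixel r from the principal point sees the ray r / f radians off the axis. A picture is of the moment at which its call begins.
- manip.sign_off(): hands the job in, once; it reports no verdict.
The state is a dict: "clock": time; "joints": joint angles; "qd": joint speeds; "effort": joint torques, N m; "eef_pos": TCP position; "eef_rot": TCP orientation; "wrist_force": force on the tool from outside, world axes, zero at the start; "moment": the same for the moment, N m; "finger_gap": finger opening in mm.
Only numpy, scipy, OpenCV 4.12 (cv2) and the standard library are available. Lean on these libraries where they do the work, as an engineer would, in place of code of your own. Each camera call takes 0.05 s, during which the arm holds its last target.

## Working session

There is one attempt and no reset: what is moved stays moved. The work goes in short steps, Python scripts to look and compute and a tool call to move; the robot and the scene stay as the last step left them, time stands still between calls to the robot, and variables do not carry over. Pictures are saved under pics/ and viewed, and the job is handed in when it is done.

Besides the shell and the picture viewer there is one more tool, called after "Call:" in YAML: its name, and indented under it one key for each argument. drive_tool: Moves the arm, as the interface text tells. Its arguments: {"type":"object","properties":{"steps":{"type":"array"},"squeeze":{"type":"number"}},"required":["steps"]}

```bash
mkdir -p pics
cat > h.py <<'E'
from cell import manip
import numpy as np,cv2
from scipy.spatial.transform import Rotation as R
def snap(n,fn):
    c=manip.camera(n); cv2.imwrite('pics/'+fn+'.png',c['frame'][:,:,::-1]); np.savez('pics/'+fn+'.npz',**{k:np.array(v) for k,v in c.items()}); return c
def att(a):
    a=np.array(a)
    return a if a.shape==(3,3) else R.from_euler('xyz',a).as_matrix()
def P(c,u,v,z=None,wz=None):
    K=np.array(c['intrinsics']);r=att(c['attitude'])@np.array([(u-K[0,2])/K[0,0],(v-K[1,2])/K[1,1],1.])
    p=np.array(c['position'])
    if wz is not None: return p+r*(wz-p[2])/r[2]
    return p+r*(float(c['range_z'][int(v),int(u)]) if z is None else z)
E
python3 - <<'E'
from h import *
print(manip.read_state(), manip.finger_overhang)
for n in('scene','top','wrist'):
    c=snap(n,n+'0'); print(n,c['position'],c['attitude'],c['intrinsics'])
E
```

```text
{'clock': 0.0, 'joints': array([ 1.21840321e+00,  3.00439970e-01,  1.52159262e+00,  1.53670869e-05,
        1.32072805e+00, -6.66259487e-02]), 'qd': array([-0.0003363 , -0.00187877, -0.00103875, -0.00022363, -0.00143574,
       -0.00041587]), 'effort': array([ 7.18983938e-04, -5.31808376e+01, -3.52740490e+01,  7.08535127e-02,
        2.45311571e-02, -8.36211211e-05]), 'eef_pos': array([154.96612992, 527.45144737, 221.89852201]), 'eef_rot': array([-3.14042825e+00, -9.26124401e-05,  2.85582162e+00]), 'wrist_force': array([-0.62845696,  0.38689956,  0.25671245]), 'moment': array([-0.01400095,  0.04789819,  0.01672631]), 'finger_gap': 94.19464222830221} 17.0
scene [691.10785426 655.0084905  774.5536152 ] [-2.35867939 -0.01529556  2.86550757] [[475.91509136   0.         315.9103062 ]
 [  0.         475.91509136 237.83158763]
 [  0.           0.           1.        ]]
top [ 393.54633075   85.6057795  1215.0372625 ] [-3.04995769 -0.02159137 -1.5661991 ] [[558.33856106   0.         320.06484067]
 [  0.         558.33856106 243.17766191]
 [  0.           0.           1.        ]]
wrist [ 90.30620068 546.46947401 384.50602878] [2.90857238e+00 7.54009310e-04 1.28469991e+00] [[371.64829954   0.         318.60936854]
 [  0.         371.64829954 243.94536869]
 [  0.           0.           1.        ]]
```

View pics/scene0.png

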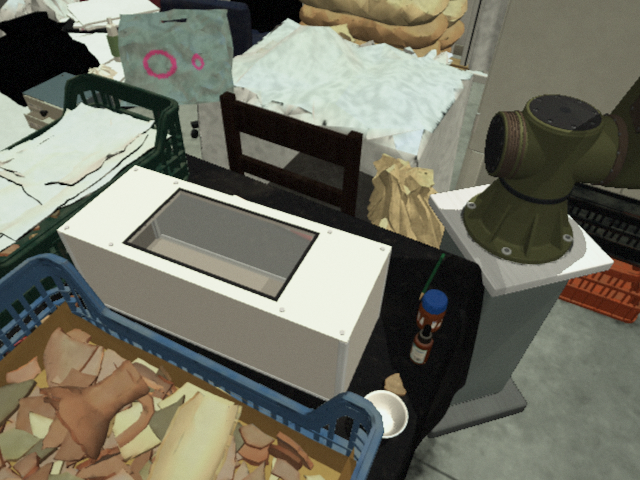

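View pics/top0.png

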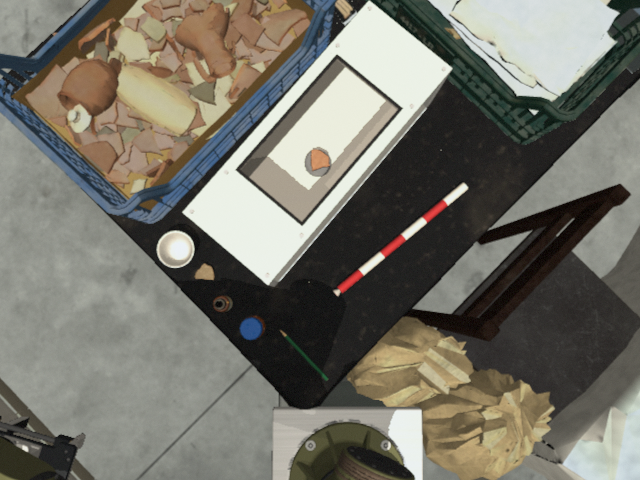

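View pics/wrist0.png

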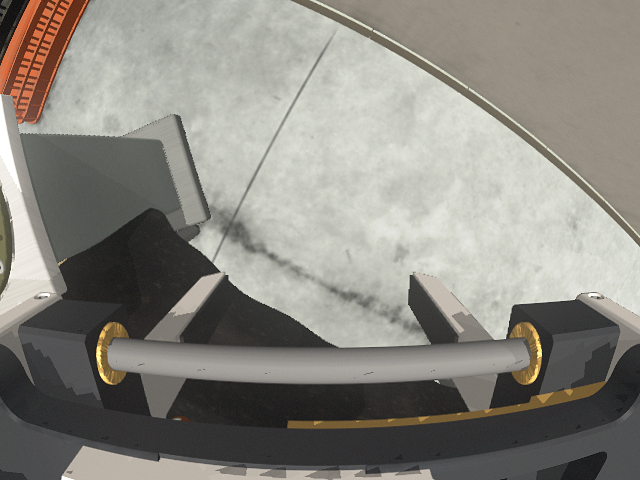

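Run:
```python
from h import *
f=cv2.imread('pics/top0.png')
def crop(x0,y0,w,h,s,n): cv2.imwrite(f'pics/{n}.png',cv2.resize(f[y0:y0+h,x0:x0+w],None,fx=s,fy=s,interpolation=cv2.INTER_CUBIC))
crop(325,175,150,125,5,'crod'); crop(180,0,280,290,2,'cbox')
c=dict(np.load('pics/top0.npz'))
for u,v in[(337,293),(466,186)]: print(P(c,u,v,wz=19))
for u,v in[(339,57),(401,108),(303,222),(237,169)]: print('win',P(c,u,v,wz=198))
for u,v in[(371,2),(452,67),(271,287),(185,212)]: print('box',P(c,u,v,wz=198))
for n,u,v in[('bowl',175,249),('bot',222,304),('jar',252,328)]: print(n,P(c,u,v))
# heights near
for u,v in [(400,240),(230,120),(160,210),(300,60),(500,100),(420,50),(540,130),(290,250),(225,190)]: print(u,v,P(c,u,v))
```

```text
[396.98866492  23.6184308   19.        ]
[ 631.13025721 -258.0185198    19.        ]
win [840.51250055  29.9221705  198.        ]
win [742.96312924 -86.72819186 198.        ]
win [525.94044946  95.57013742 198.        ]
win [623.64080144 218.09456787 198.        ]
box [950.15839593 -31.06746588 198.        ]
box [ 823.90277752 -184.36112619  198.        ]
box [406.7517246  152.68531001 198.        ]
box [542.7766562  311.48133005 198.        ]
bowl [489.84520453 372.72853792   9.12978869]
bot [373.74960067 257.84170034  84.73367024]
jar [326.13222399 197.30424442  82.2972089 ]
400 240 [ 511.33749703 -111.86217996   21.89651348]
230 120 [744.32614561 245.59194653 109.35136077]
160 210 [569.73227146 399.081825    40.54179268]
300 60 [875.61886674 105.2051102  100.9343752 ]
500 100 [ 802.06864895 -314.88294076   83.45927103]
420 50 [ 856.11510632 -123.73991072  198.70582776]
540 130 [ 730.08165915 -385.76340035  111.13972391]
290 250 [474.36080614 118.95178008 196.71062849]
225 190 [583.5929916  238.9099496  201.11662266]
```

View pics/crod.png

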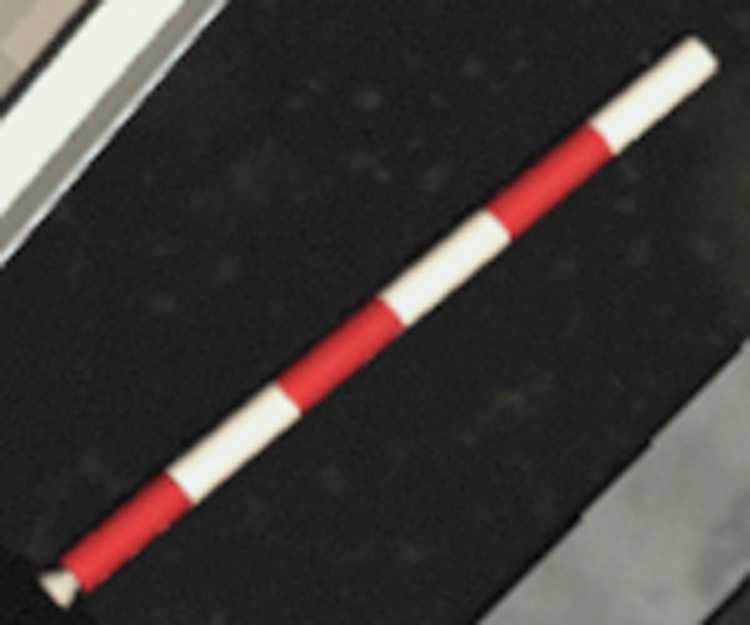

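View pics/cbox.png

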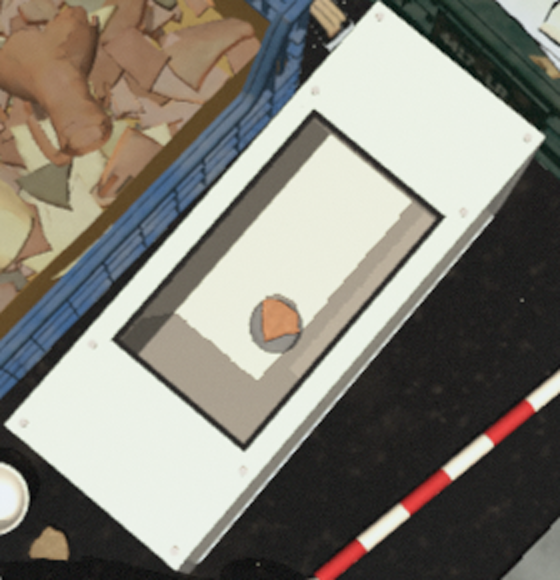

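Run:
```python
from h import *
f=cv2.imread('pics/top0.png')
g=(255*(f/255.)**0.35).astype('u1')
cv2.imwrite('pics/g1.png',cv2.resize(g[260:330,280:400],None,fx=6,fy=6,interpolation=cv2.INTER_CUBIC))
c=dict(np.load('pics/top0.npz'))
d=np.full((480,640),0.)
K=c['intrinsics'];A=att(c['attitude']);v,u=np.mgrid[0:480,0:640]
r=np.stack([(u-K[0,2])/K[0,0],(v-K[1,2])/K[1,1],np.ones_like(u)],-1)@A.T
p=c['position']+r*c['range_z'][...,None]
z=p[...,2]
np.set_printoptions(linewidth=200)
print(z[275:315:2,315:355:2].astype(int))
h=np.clip(z*5+20,0,255).astype('u1')
cv2.imwrite('pics/z1.png',cv2.resize(h[170:330,310:480],None,fx=4,fy=4,interpolation=cv2.INTER_NEAREST))
```

```text
[[ 4  5 -3  1  0  3 -1  0  1  1  0  2  0  0  0  0  4  5 10 11]
 [-2  0  0  2  0  0 -2  0 -6  0  3  0  0  1  2  2  0 13 17 18]
 [ 0 -1  2  1  0  2  0  3  0  3  0  0  3 -1 -2 -2 15 17 19 16]
 [-1 -3  0  2 -4  0 -1  3  0  1 -1  4 -4  0 -2 12 22 20 21 17]
 [-3  0  3 -6  2  1  2  3  0  1  0 -2  1  1 12 17 19 20 13 19]
 [ 1 -2  4  2  1  2 -3  0  1 -1 -2 -1 12 15 17 19 18 13 16  0]
 [-1 -2 -1  2  2  0  0 -2  0  0  0  2 17 17 17 19 16 15 -1  2]
 [ 0  0 -1 -1  2 -3  3  1 -1 -3  0 13 16 20 26 18 17  0  3 -5]
 [ 0  0  3  1 -1  2 -3  1  5 -1 13 18 13 15 14 13 -1 -1  0  4]
 [ 0  1  0  0  0  4 -1  5  0  0 19 16 15  0  2  2  1  2 -4 -2]
 [ 2 -2 -1  3  0 -1 -1  0  3  0 -4 13 12 -3  8  1  0 -2 -1  0]
 [-5  2  2  0  0  1 -3 -2  0  0  0 -1  2 -4  0  1  0  0 -2 -1]
 [ 0 -2  2  0  1  0 -3  5 -2  0  5  0 -2 -1 -3  0  0  0  1 -3]
 [ 2 -1 -1  0  0 -3  3  1  2  0 -1 -1 -1  2 -5  0  0 -1  0  0]
 [ 0  4  0  3  0 -4 -1  3  0  2 -2  4  0  0  0  0  0 -4  0  0]
 [-4  1  0  1 -2  3  1  2  0  1  3  0  0  0  2  0  0  0 -1  0]
 [ 4  0  4 -2  3  2  2  5 -1  5  2  0  0  0  1  2  0  1 -3  2]
 [-1 -1  0  0  2  2  0  0  2  0 -3 -3 -3  1 -2  2  2 -3 -1 -2]
 [ 0 -1 -1 -1  2  1  0 -3  0 -1  0  5  0  2  4 -3 -3  3 -2  1]
 [-1  1  2  0 -2  1  1  5  0  0 -1  6 -1 -1  0  0  0 -1  0 -1]]
```

View pics/g1.png

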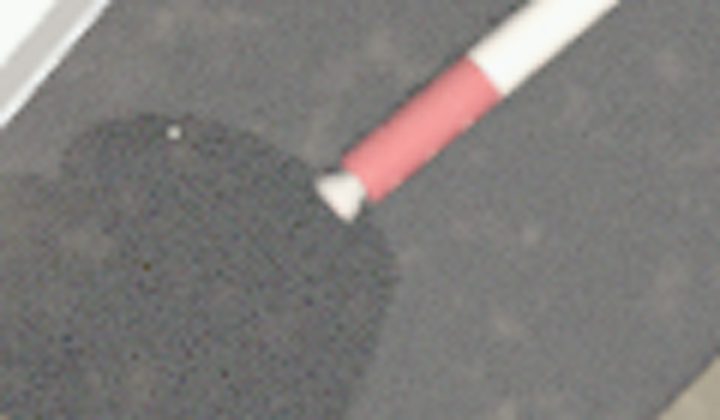

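View pics/z1.png

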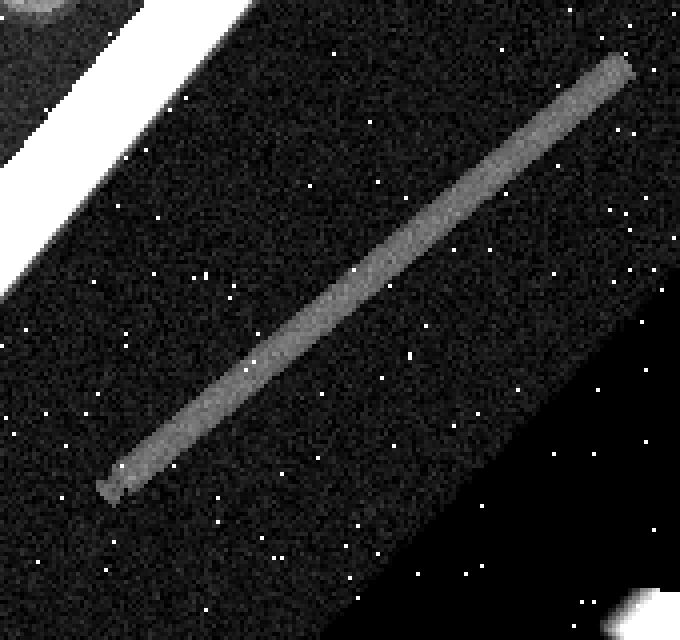

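Run:
```python
from h import *
c=dict(np.load('pics/top0.npz'))
K=c['intrinsics'];A=att(c['attitude']);v,u=np.mgrid[0:480,0:640]
r=np.stack([(u-K[0,2])/K[0,0],(v-K[1,2])/K[1,1],np.ones_like(u)],-1)@A.T
p=c['position']+r*c['range_z'][...,None]; z=p[...,2]
m=((z>9)&(z<30)).astype('u1'); m[:170]=0;m[320:]=0;m[:,:325]=0;m[:,480:]=0
m=cv2.morphologyEx(m,cv2.MORPH_OPEN,np.ones((3,3)))
n,l,s,_=cv2.connectedComponentsWithStats(m); k=1+np.argmax(s[1:,4])
q=np.stack(np.nonzero(l==k)[::-1],-1).astype('f4')
W=np.array([P(c,a,b,wz=17)[:2] for a,b in q])
mu=W.mean(0); d=np.linalg.svd(W-mu)[2][0] if 0 else np.linalg.eigh(np.cov((W-mu).T))[1][:,-1]
t=(W-mu)@d; w=(W-mu)@[-d[1],d[0]]
print('rod',mu, mu+d*(t.min()+t.max())/2,d,np.degrees(np.arctan2(d[1],d[0])),np.ptp(t),np.ptp(w),s[k])
box=cv2.approxPolyDP
b=((z>185)&(z<215)).astype('u1'); b=cv2.morphologyEx(b,cv2.MORPH_OPEN,np.ones((3,3)))
n,l,s,_=cv2.connectedComponentsWithStats(b); k=l[250,290]; b=(l==k).astype('u1')
cs,h=cv2.findContours(b,cv2.RETR_CCOMP,cv2.CHAIN_APPROX_NONE)
for q,hh in zip(cs,h[0]):
    if len(q)<100: continue
    W=np.array([P(c,a,bb,wz=198)[:2] for a,bb in q[:,0]]).astype('f4')
    print(cv2.minAreaRect(W),hh[3])
```

```text
rod [ 514.9231089  -116.40748089] [ 514.60365329 -116.0240468 ] [-0.64009831  0.76829301] 129.7991506804923 372.16272594361664 18.894323995888058 [ 334  183  134  113 1443]
((681.58544921875, 65.35758972167969), (207.37481689453125, 537.091552734375), 50.083274841308594) -1
((680.0626831054688, 64.029052734375), (154.24229431152344, 281.25079345703125), 50.10433578491211) 0
```

Call:
drive_tool:
  steps:
    - {"delta_pos": [10, -18, 20], "yaw": -0.06, "hand": 94}
    - {"delta_pos": [15, -27, 15], "yaw": -0.06, "hand": 94}
    - {"delta_pos": [17, -30, 0], "yaw": -0.06, "hand": 94}
    - {"delta_pos": [17, -30, 0], "yaw": -0.06, "hand": 94}
    - {"delta_pos": [17, -30, 0], "yaw": -0.06, "hand": 94}

```text
clock: 0.57
eef_pos: [231.4, 391.2, 257.4]
eef_rot: [3.142, 0.0, 2.553]
wrist_force: [0.8, -0.6, -0.5]
finger_gap: 93.9
```

Call:
drive_tool:
  steps:
    - {"delta_pos": [17, -30, 0], "yaw": -0.06, "hand": 94}
    - {"delta_pos": [17, -30, 0], "yaw": -0.06, "hand": 94}
    - {"delta_pos": [17, -30, 0], "yaw": -0.06, "hand": 94}
    - {"delta_pos": [17, -30, 0], "yaw": -0.06, "hand": 94}
    - {"delta_pos": [17, -30, 0], "yaw": -0.05, "hand": 94}

```text
clock: 0.98
eef_pos: [316.4, 241.1, 257.4]
eef_rot: [3.142, 0.0, 2.263]
wrist_force: [0.9, 0.1, 0.5]
finger_gap: 93.9
```

Call:
drive_tool:
  steps:
    - {"delta_pos": [17, -30, 0], "yaw": 0, "hand": 94}
    - {"delta_pos": [17, -30, 0], "yaw": 0, "hand": 94}
    - {"delta_pos": [17, -30, 0], "yaw": 0, "hand": 94}
    - {"delta_pos": [17, -30, 0], "yaw": 0, "hand": 94}
    - {"delta_pos": [17, -30, 0], "yaw": 0, "hand": 94}

```text
clock: 1.4
eef_pos: [401.5, 91.0, 257.5]
eef_rot: [3.141, 0.0, 2.266]
wrist_force: [0.4, 1.6, -0.4]
finger_gap: 94.0
```

Call:
drive_tool:
  steps:
    - {"delta_pos": [17, -30, 0], "yaw": 0, "hand": 94}
    - {"delta_pos": [17, -30, 0], "yaw": 0, "hand": 94}
    - {"delta_pos": [17, -32, 0], "yaw": 0, "hand": 94}
    - {"delta_pos": [17, -32, 0], "yaw": 0, "hand": 94}
    - {"delta_pos": [17, -32, 0], "yaw": 0, "hand": 94}

```text
clock: 1.82
eef_pos: [486.5, -65.1, 257.3]
eef_rot: [-3.142, -0.0, 2.266]
wrist_force: [0.8, 0.1, -0.6]
finger_gap: 93.8
```

Call:
drive_tool:
  steps:
    - {"delta_pos": [17, -31, -20], "yaw": 0, "hand": 94}
    - {"delta_pos": [11, -20, -30], "yaw": 0, "hand": 60}
    - {"delta_pos": [0, 0, -30], "yaw": 0, "hand": 60}
    - {"delta_pos": [0, 0, -30], "yaw": 0, "hand": 60}
    - {"delta_pos": [0, 0, -10], "yaw": 0, "hand": 60}

```text
clock: 2.23
eef_pos: [512.3, -114.2, 133.2]
eef_rot: [-3.138, -0.005, 2.265]
wrist_force: [-0.6, -0.0, -0.2]
finger_gap: 70.8
```

Run:
```python
from h import *
snap('wrist','w1');snap('top','t1');s=manip.read_state();print(s['eef_pos'],s['finger_gap'],s['joints'])
```

```text
[ 513.32138021 -114.03881387  136.16393445] 62.8172437352828 [-2.88266724e-01  3.37339644e-01  1.68402447e+00 -3.31245757e-06
  1.12365220e+00 -9.83350809e-01]
```

View pics/w1.png

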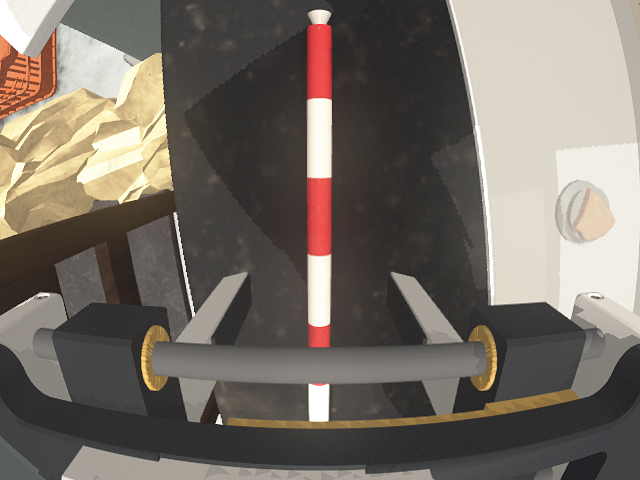

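View pics/t1.png

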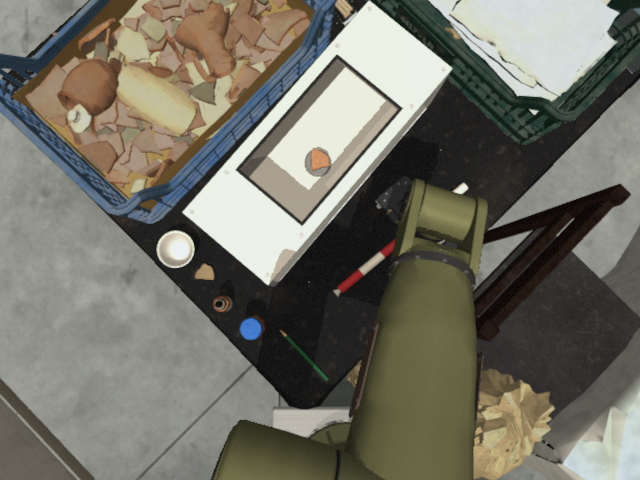

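Call:
drive_tool:
  steps:
    - {"delta_pos": [1, -2, -30], "yaw": 0, "hand": 60}
    - {"delta_pos": [0, 0, -30], "yaw": 0, "hand": 50}
    - {"delta_pos": [0, 0, -25], "yaw": 0, "hand": 50}
    - {"delta_pos": [0, 0, -20], "yaw": 0, "hand": 50}
    - {"delta_pos": [0, 0, -11], "yaw": 0, "hand": 50}

```text
clock: 2.75
eef_pos: [515.4, -116.1, 21.3]
eef_rot: [3.141, 0.0, 2.266]
wrist_force: [0.4, -0.2, 0.2]
finger_gap: 50.4
```

Call:
drive_tool:
  steps:
    - {"delta_pos": [0, 0, 0], "yaw": 0, "hand": 40}

```text
clock: 2.83
eef_pos: [515.1, -116.1, 21.1]
eef_rot: [-3.141, -0.001, 2.266]
wrist_force: [-1.0, 0.2, -0.7]
finger_gap: 46.8
```

Down 1.5 mm more, then close.

Call:
drive_tool:
  steps:
    - {"delta_pos": [0, 0, -1.5], "yaw": 0, "hand": 30}
    - {"delta_pos": [0, 0, 0], "yaw": 0, "hand": 10}
    - {"delta_pos": [0, 0, 0], "yaw": 0, "hand": 10}
    - {"delta_pos": [0, 0, 0], "yaw": 0, "hand": 10}
    - {"delta_pos": [0, 0, 0], "yaw": 0, "hand": 10}
  squeeze: 25

```text
clock: 3.25
eef_pos: [515.6, -116.5, 21.1]
eef_rot: [3.141, 0.001, 2.266]
wrist_force: [-1.9, -0.3, 7.6]
finger_gap: 19.0
```

Call:
drive_tool:
  steps:
    - {"delta_pos": [0, 0, 0], "yaw": 0, "hand": 10}
    - {"delta_pos": [0, 0, 10], "yaw": 0, "hand": 10}
    - {"delta_pos": [0, 0, 25], "yaw": 0, "hand": 10}
    - {"delta_pos": [0, 0, 30], "yaw": 0, "hand": 10}
    - {"delta_pos": [0, 0, 30], "yaw": 0, "hand": 10}

```text
clock: 3.67
eef_pos: [514.6, -116.1, 116.6]
eef_rot: [-3.141, -0.001, 2.266]
wrist_force: [0.2, -0.5, -0.9]
finger_gap: 18.8
```

Call:
drive_tool:
  steps:
    - {"delta_pos": [0, 0, 35], "yaw": 0, "hand": 10}
    - {"delta_pos": [0, 0, 35], "yaw": 0, "hand": 10}
    - {"delta_pos": [0, 0, 35], "yaw": 0.04, "hand": 10}
    - {"delta_pos": [5, 9, 35], "yaw": 0.04, "hand": 10}
    - {"delta_pos": [10, 18, 15], "yaw": 0.04, "hand": 10}

```text
clock: 4.08
eef_pos: [530.2, -90.2, 275.8]
eef_rot: [3.139, 0.006, 2.386]
wrist_force: [-0.2, 0.7, -1.7]
finger_gap: 18.8
```

Call:
drive_tool:
  steps:
    - {"delta_pos": [15, 27, 0], "yaw": 0.04, "hand": 10}
    - {"delta_pos": [15, 27, 0], "yaw": 0.02, "hand": 10}
    - {"delta_pos": [15, 27, 0], "yaw": 0, "hand": 10}
    - {"delta_pos": [15, 27, 0], "yaw": 0, "hand": 10}
    - {"delta_pos": [15, 27, 0], "yaw": 0, "hand": 10}

```text
clock: 4.5
eef_pos: [605.2, 47.2, 270.8]
eef_rot: [3.141, 0.0, 2.446]
wrist_force: [0.4, -1.0, -1.5]
finger_gap: 18.9
```

Call:
drive_tool:
  steps:
    - {"delta_pos": [15, 27, 0], "yaw": 0, "hand": 10}
    - {"delta_pos": [10, 18, 0], "yaw": 0, "hand": 10}
    - {"delta_pos": [5, 12, 0], "yaw": 0, "hand": 10}
    - {"delta_pos": [0, 0, 0], "yaw": 0, "hand": 10}

```text
clock: 4.83
eef_pos: [635.1, 104.6, 269.9]
eef_rot: [-3.141, -0.001, 2.448]
wrist_force: [0.1, -0.1, -2.1]
finger_gap: 18.7
```

Run:
```python
from h import *
snap('scene','s2');snap('wrist','w2');snap('top','t2');s=manip.read_state();print(s['eef_pos'],s['eef_rot'],s['finger_gap'],s['wrist_force'],s['moment'],s['joints'])
```

```text
[634.68125137 101.82325832 270.28921409] [-3.14141826e+00  1.34996145e-04  2.44529376e+00] 18.894561270460745 [ 0.63884978  0.33503901 -1.77553933] [-0.05068297  0.01163927 -0.01270167] [ 1.02193428e-01  4.86302267e-01  1.15493999e+00 -2.18932753e-04
  1.50038112e+00 -7.72288587e-01]
```

View pics/s2.png

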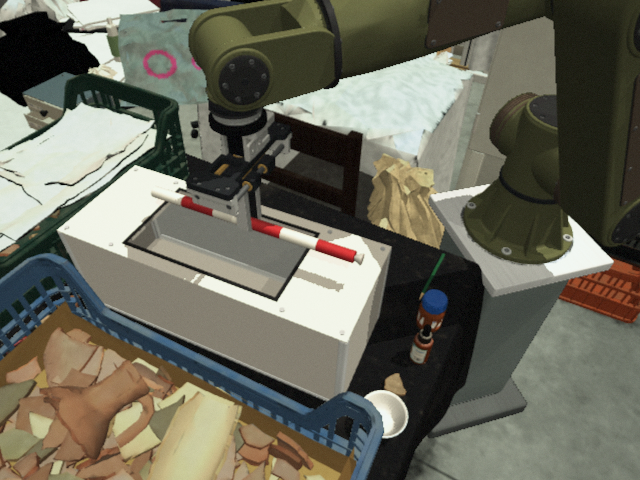

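View pics/t2.png

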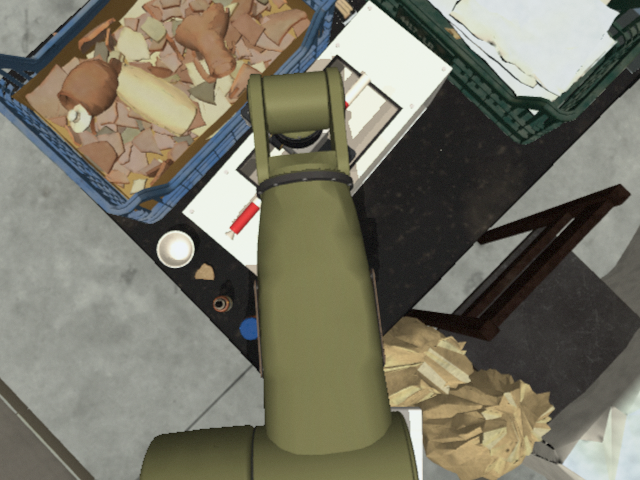

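View pics/w2.png

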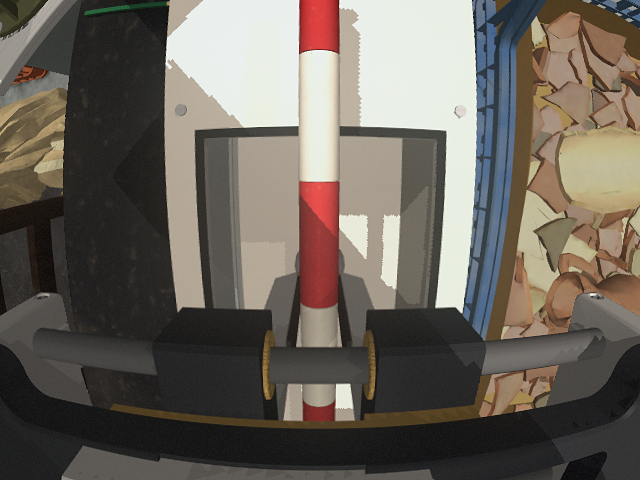

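Call:
drive_tool:
  steps:
    - {"delta_pos": [-8, 7, -20], "yaw": 0, "hand": 10}
    - {"delta_pos": [0, 0, -20], "yaw": 0, "hand": 10}
    - {"delta_pos": [0, 0, -3], "yaw": 0, "hand": 10}
    - {"delta_pos": [0, 0, -3], "yaw": 0, "hand": 10}
  squeeze: 12

```text
clock: 5.32
eef_pos: [626.7, 108.6, 223.9]
eef_rot: [-3.141, -0.001, 2.445]
wrist_force: [0.3, 1.4, -1.7]
finger_gap: 19.1
```

Call:
drive_tool:
  steps:
    - {"delta_pos": [0, 0, -2], "yaw": 0, "hand": 10}
    - {"delta_pos": [0, 0, -2], "yaw": 0, "hand": 10}
    - {"delta_pos": [0, 0, -2], "yaw": 0, "hand": 10}

```text
clock: 5.57
eef_pos: [627.4, 109.4, 218.9]
eef_rot: [3.141, 0.001, 2.445]
wrist_force: [0.7, -0.1, -1.5]
finger_gap: 18.6
```

Call:
drive_tool:
  steps:
    - {"delta_pos": [0, 0, -2], "yaw": 0, "hand": 10}
    - {"delta_pos": [0, 0, -2], "yaw": 0, "hand": 10}

```text
clock: 5.73
eef_pos: [627.4, 109.5, 214.5]
eef_rot: [3.141, 0.001, 2.446]
wrist_force: [0.8, -1.1, 0.2]
finger_gap: 18.9
```

Contact made (force z from −1.7 to +0.2). Continue.

Call:
drive_tool:
  steps:
    - {"delta_pos": [0, 0, -2], "yaw": 0, "hand": 10}
    - {"delta_pos": [0, 0, -2], "yaw": 0, "hand": 10}

```text
clock: 5.9
eef_pos: [627.2, 109.6, 210.0]
eef_rot: [3.141, 0.0, 2.446]
wrist_force: [1.4, -1.4, 0.0]
finger_gap: 19.1
```

Call:
drive_tool:
  steps:
    - {"delta_pos": [0, 0, -2], "yaw": 0, "hand": 10}
    - {"delta_pos": [0, 0, -2], "yaw": 0, "hand": 10}

```text
clock: 6.07
eef_pos: [627.1, 109.7, 205.8]
eef_rot: [3.142, 0.0, 2.446]
wrist_force: [0.9, -0.1, -0.1]
finger_gap: 18.5
```

Run:
```python
from h import *
snap('scene','s3');s=manip.read_state();print(s['eef_pos'],s['eef_rot'],s['finger_gap'],s['wrist_force'],s['moment'])
f=cv2.imread('pics/s3.png');cv2.imwrite('pics/s3c.png',cv2.resize(f[170:300,100:400],None,fx=2.6,fy=2.6,interpolation=cv2.INTER_CUBIC))
```

```text
[626.94882114 109.67862296 205.29352698] [-3.14120314e+00 -4.19500932e-04  2.44577437e+00] 18.484777867092745 [ 1.99717169 -0.7204337  -0.60032623] [-0.03541416 -0.24179346 -0.03423442]
```

View pics/s3c.png

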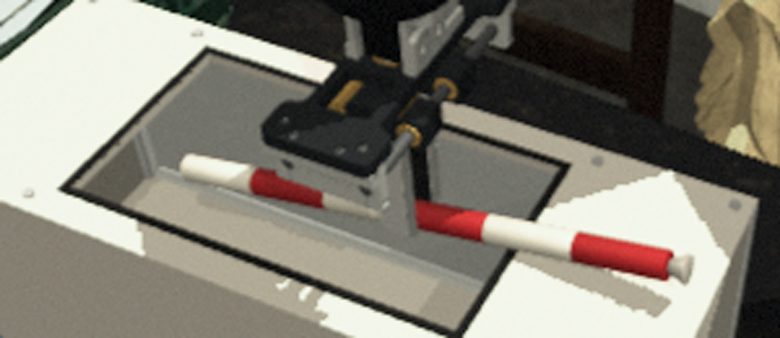

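```bash
cat >> h.py <<'E'
def med(c,u,v,k=1):
    u,v=int(round(u)),int(round(v)); z=c['range_z'][v-k:v+k+1,u-k:u+k+1]; z=z[z>0]; return P(c,u,v,z=float(np.median(z)))
E
python3 - <<'E'
from h import *
c=dict(np.load('pics/s3.npz'))
for a,b in [(620,253),(530,237),(450,218),(280,185),(210,166)]:
    print(med(c,100+a/2.6,170+b/2.6))
E
```

```text
[519.95840304 204.90072918 230.05050998]
[564.30427388 170.01822011 219.08230131]
[606.49218731 133.07084957 208.56812384]
[704.82070073  51.19566557 183.90512806]
[749.17534649  12.37621903 175.15210503]
```

Call:
drive_tool:
  steps:
    - {"delta_pos": [0, 0, -2], "yaw": 0, "hand": 10}
    - {"delta_pos": [0, 0, -2], "yaw": 0, "hand": 10}
    - {"delta_pos": [0, 0, 0], "yaw": 0, "hand": 10}

```text
clock: 6.37
eef_pos: [626.9, 109.8, 201.4]
eef_rot: [-3.141, -0.001, 2.446]
wrist_force: [0.8, -0.5, -0.5]
finger_gap: 18.6
```

Call:
drive_tool:
  steps:
    - {"delta_pos": [0, 0, 0], "yaw": 0, "hand": 10}
    - {"delta_pos": [0, 0, 0], "yaw": 0, "hand": 10}
    - {"delta_pos": [0, 0, 5], "yaw": 0, "hand": 10}
    - {"delta_pos": [0, 0, 0], "yaw": 0, "hand": 10}
  squeeze: 40

```text
clock: 6.7
eef_pos: [627.3, 109.7, 208.0]
eef_rot: [3.141, 0.001, 2.446]
wrist_force: [0.8, 0.0, -2.2]
finger_gap: 18.8
```

Run:
```python
from h import *
c=snap('scene','s4');s=manip.read_state();print(s['eef_pos'],s['eef_rot'],s['finger_gap'],s['wrist_force'],s['moment'])
f=cv2.imread('pics/s4.png');cv2.imwrite('pics/s4c.png',cv2.resize(f[170:300,100:400],None,fx=2.6,fy=2.6,interpolation=cv2.INTER_CUBIC))
p=[med(c,100+a/2.6,170+b/2.6) for a,b in [(620,251),(530,236),(450,219),(280,187),(210,170)]]
print(np.round(p,1))
```

```text
[627.24511119 109.70995298 207.6505341 ] [3.14089660e+00 6.90631217e-04 2.44577068e+00] 18.771640236488476 [ 0.04490135 -0.01479184 -1.97629611] [0.01702196 0.03773937 0.01467945]
[[521.3 208.3 234.2]
 [564.8 172.  221.4]
 [606.8 134.9 210.5]
 [705.2  50.7 181.1]
 [750.1   6.8 167.5]]
```

View pics/s4c.png

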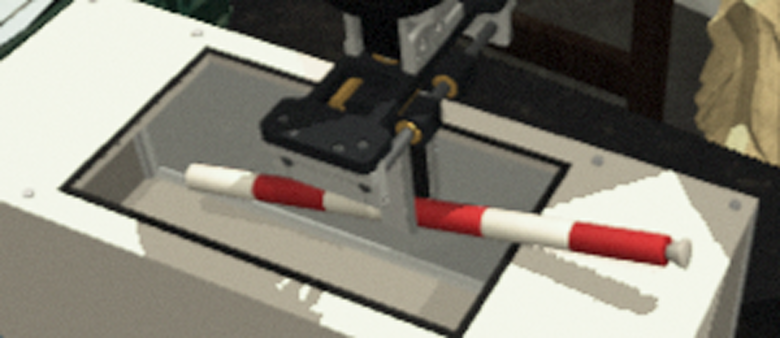

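Call:
drive_tool:
  steps:
    - {"delta_pos": [7.7, -6.4, 1], "yaw": 0, "hand": 10}
    - {"delta_pos": [15.3, -12.8, -4], "yaw": 0, "hand": 10}
    - {"delta_pos": [15.3, -12.8, -4], "yaw": 0, "hand": 10}
    - {"delta_pos": [15.3, -12.8, -4], "yaw": 0, "hand": 10}

```text
clock: 7.08
eef_pos: [681.7, 63.9, 195.9]
eef_rot: [3.141, 0.0, 2.446]
wrist_force: [-0.3, 0.5, -1.7]
finger_gap: 18.4
```

Call:
drive_tool:
  steps:
    - {"delta_pos": [15.3, -12.8, -4], "yaw": 0, "hand": 10}
    - {"delta_pos": [15.3, -12.8, -4], "yaw": 0, "hand": 10}
    - {"delta_pos": [9.2, -7.7, -1], "yaw": 0, "hand": 10}
    - {"delta_pos": [1.5, -1.3, 0], "yaw": 0, "hand": 10}

```text
clock: 7.42
eef_pos: [723.0, 28.1, 185.6]
eef_rot: [-3.141, -0.001, 2.444]
wrist_force: [-0.4, -1.5, -1.9]
finger_gap: 18.9
```

Run:
```python
from h import *
c=snap('scene','s5');snap('wrist','w5');s=manip.read_state();print(s['eef_pos'],s['eef_rot'],s['finger_gap'],s['wrist_force'],s['moment'])
p=s['eef_pos']; print('s',(p[0]-680.8)*.767-(p[1]-64.7)*.641,'lat',(p[0]-680.8)*.641+(p[1]-64.7)*.767)
f=cv2.imread('pics/s5.png');cv2.imwrite('pics/s5c.png',cv2.resize(f[170:300,100:400],None,fx=2.6,fy=2.6,interpolation=cv2.INTER_CUBIC))
```

```text
[722.08462741  29.74332051 186.4522646 ] [-3.14128060e+00 -4.77025205e-04  2.44502786e+00] 18.59779884249895 [ 1.12652015  0.01269264 -1.55575279] [-0.02702777  0.05171353  0.02228435]
s 54.07254077889101 lat -0.3483269951746131
```

View pics/s5c.png

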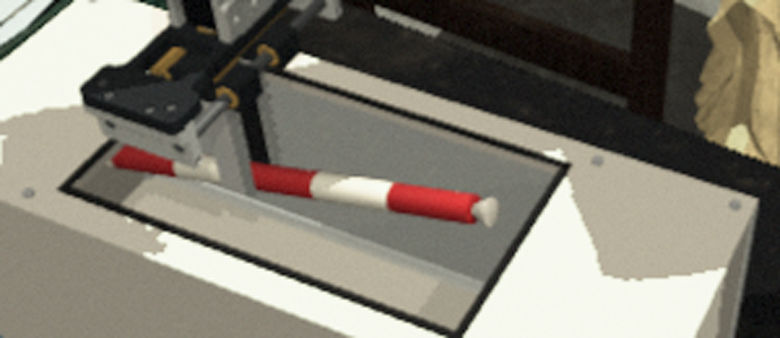

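View pics/w5.png

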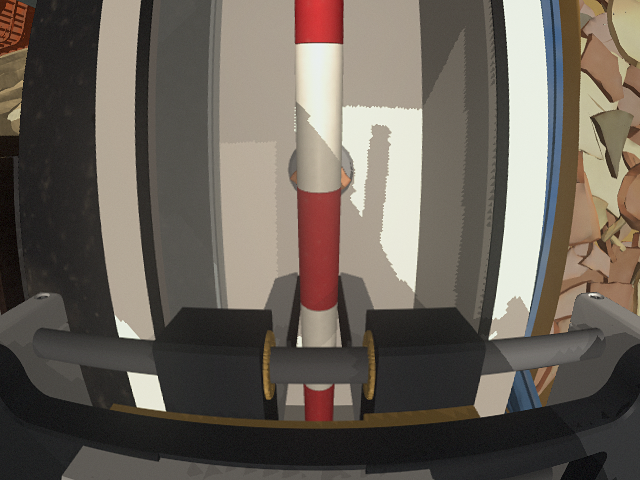

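Run:
```python
from h import *
c=dict(np.load('pics/s5.npz'))
for a,b in [(490,210),(495,203),(440,202),(290,178)]:
    p=med(c,100+a/2.6,170+b/2.6,0); print(p,'s',(p[0]-680.8)*.767-(p[1]-64.7)*.641)
for a,b in [(560,170),(460,330)]:
    p=P(c,100+a/2.6,170+b/2.6,wz=198); print(p,'s',(p[0]-680.8)*.767-(p[1]-64.7)*.641)
```

```text
[583.86906888 144.18789053 220.84688584] s -125.29776200312388
[578.97387263 137.39342815 219.56934891] s -124.69712713453018
[611.616997   129.06860238 219.9864107 ] s -94.32363743061316
[697.15202615  55.2615351  193.23313554] s 18.592060057619836
[525.47610815  99.43969577 198.        ] s -141.4015700326575
[617.96122568 211.9227523  198.        ] s -142.56712412359173
```

Call:
drive_tool:
  steps:
    - {"delta_pos": [0, 0, -8], "yaw": 0, "hand": 10}
    - {"delta_pos": [0, 0, -10], "yaw": 0, "hand": 10}

```text
clock: 7.68
eef_pos: [721.9, 30.9, 169.5]
eef_rot: [3.14, 0.001, 2.446]
wrist_force: [0.3, -0.3, -3.1]
finger_gap: 19.1
```

Call:
drive_tool:
  steps:
    - {"delta_pos": [0, 0, -10], "yaw": 0, "hand": 10}
    - {"delta_pos": [0, 0, -10], "yaw": 0, "hand": 10}
    - {"delta_pos": [0, 0, -8], "yaw": 0, "hand": 10}
    - {"delta_pos": [0, 0, 0], "yaw": 0, "hand": 10}

```text
clock: 8.02
eef_pos: [721.1, 30.5, 138.2]
eef_rot: [-3.139, -0.003, 2.446]
wrist_force: [-0.8, -0.1, -1.9]
finger_gap: 18.5
```

Run:
```python
from h import *
c=snap('scene','s6');s=manip.read_state();print(s['eef_pos'],s['eef_rot'],s['finger_gap'],s['wrist_force'],s['moment'])
f=cv2.imread('pics/s6.png');cv2.imwrite('pics/s6c.png',cv2.resize(f[170:300,100:400],None,fx=2.6,fy=2.6,interpolation=cv2.INTER_CUBIC))
```

```text
[721.46217402  30.42819073 139.56605991] [-3.14026738e+00 -1.61274181e-03  2.44597396e+00] 18.659557332505855 [-0.78935921  0.08510522 -2.43443321] [-0.06102413 -0.0034188   0.00435561]
```

View pics/s6c.png

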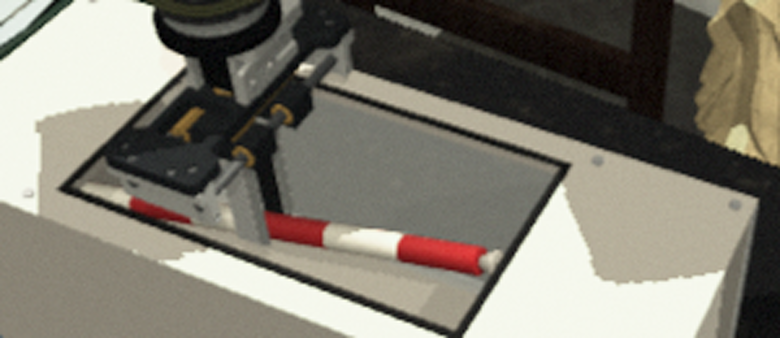

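Run:
```python
from h import *
c=dict(np.load('pics/s6.npz'))
for a,b in [(490,262),(480,255),(440,245),(360,235),(300,225)]:
    p=med(c,100+a/2.6,170+b/2.6,1); print(p.round(1),'s',(p[0]-680.8)*.767-(p[1]-64.7)*.641)
```

```text
[586.  148.3 177.4] s -126.2740834134734
[589.1 139.4 176. ] s -118.22447492756672
[612.5 120.9 172.8] s -88.40233792892346
[660.6  83.6 156.9] s -27.599621492087465
[698.5  53.5 143.7] s 20.703042926919426
```

Call:
drive_tool:
  steps:
    - {"delta_pos": [-5, 4, -3], "yaw": 0, "hand": 10}
    - {"delta_pos": [-10, 8, 0], "yaw": 0, "hand": 10}

```text
clock: 8.23
eef_pos: [707.0, 41.8, 137.6]
eef_rot: [3.141, 0.0, 2.445]
wrist_force: [0.2, 0.3, -1.0]
finger_gap: 18.8
```

Call:
drive_tool:
  steps:
    - {"delta_pos": [-10, 8.5, 0], "yaw": 0, "hand": 10}
    - {"delta_pos": [-10, 8.5, 0], "yaw": 0, "hand": 10}
    - {"delta_pos": [-5.5, 5, 0], "yaw": 0, "hand": 10}
    - {"delta_pos": [0, 0, 0], "yaw": 0, "hand": 10}

```text
clock: 8.57
eef_pos: [680.8, 65.5, 138.7]
eef_rot: [3.141, 0.001, 2.447]
wrist_force: [-0.1, 0.6, -1.6]
finger_gap: 18.8
```

Call:
drive_tool:
  steps:
    - {"delta_pos": [0, 0, 3], "yaw": 0, "hand": 10}
    - {"delta_pos": [0, 0, 4], "yaw": 0, "hand": 10}
    - {"delta_pos": [0, 0, 3], "yaw": 0, "hand": 10}
  squeeze: 12

```text
clock: 8.82
eef_pos: [682.0, 63.8, 148.6]
eef_rot: [3.141, 0.001, 2.445]
wrist_force: [0.3, -0.2, -2.7]
finger_gap: 19.0
```

Call:
drive_tool:
  steps:
    - {"delta_pos": [0, 0, 2], "yaw": 0, "hand": 10}
    - {"delta_pos": [0, 0, 2], "yaw": 0, "hand": 10}
    - {"delta_pos": [0, 0, 2], "yaw": 0, "hand": 10}

```text
clock: 9.07
eef_pos: [681.6, 64.0, 154.0]
eef_rot: [-3.142, 0.0, 2.445]
wrist_force: [-0.0, -0.7, -2.8]
finger_gap: 19.0
```

Call:
drive_tool:
  steps:
    - {"delta_pos": [0, 0, 2], "yaw": 0, "hand": 10}
    - {"delta_pos": [0, 0, 2], "yaw": 0, "hand": 10}
    - {"delta_pos": [0, 0, 2], "yaw": 0, "hand": 10}
    - {"delta_pos": [0, 0, 2], "yaw": 0, "hand": 10}

```text
clock: 9.4
eef_pos: [681.5, 64.3, 162.1]
eef_rot: [-3.142, -0.0, 2.446]
wrist_force: [0.6, -0.3, -3.1]
finger_gap: 18.7
```

Call:
drive_tool:
  steps:
    - {"delta_pos": [0, 0, 2], "yaw": 0, "hand": 10}
    - {"delta_pos": [0, 0, 2], "yaw": 0, "hand": 10}
    - {"delta_pos": [0, 0, 2], "yaw": 0, "hand": 10}
    - {"delta_pos": [0, 0, 2], "yaw": 0, "hand": 10}

```text
clock: 9.73
eef_pos: [681.5, 64.3, 170.1]
eef_rot: [3.142, 0.0, 2.446]
wrist_force: [0.6, 0.3, -2.2]
finger_gap: 18.7
```

Run:
```python
from h import *
c=snap('scene','s7');s=manip.read_state();print(s['eef_pos'],s['eef_rot'],s['finger_gap'],s['wrist_force'],s['moment'])
f=cv2.imread('pics/s7.png');cv2.imwrite('pics/s7c.png',cv2.resize(f[170:300,100:400],None,fx=2.6,fy=2.6,interpolation=cv2.INTER_CUBIC))
```

```text
[681.57021666  64.30154059 170.62338974] [3.14119871e+00 3.92302493e-04 2.44582319e+00] 18.835563409844664 [-0.79714283  0.29382786 -0.58731221] [-0.1060824  -0.08428139  0.01010891]
```

View pics/s7c.png

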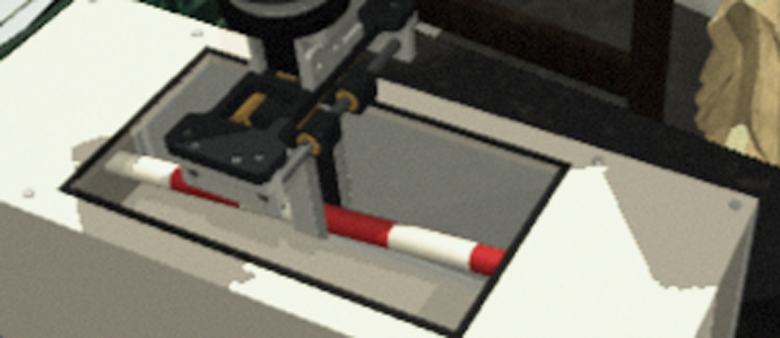

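```bash
cat >> h.py <<'E'
def slope(c,pts):
    for a,b in pts:
        p=med(c,100+a/2.6,170+b/2.6,1); print(p.round(1),'s',round((p[0]-680.8)*.767-(p[1]-64.7)*.641,1))
E
python3 - <<'E'
from h import *
slope(dict(np.load('pics/s7.npz')),[(490,257),(430,238),(360,220),(210,185),(155,168),(125,162)])
E
```

```text
[586.  148.8 182.9] s -126.6
[618.8 119.9 178.6] s -82.9
[659.5  85.8 171.7] s -29.9
[742.2 117.7 259.2] s 13.1
[788.9 -20.3 151.4] s 137.4
[810.7 -39.  147. ] s 166.1
```

Call:
drive_tool:
  steps:
    - {"delta_pos": [0, 0, 2], "yaw": 0, "hand": 10}
    - {"delta_pos": [0, 0, 2], "yaw": 0, "hand": 10}
    - {"delta_pos": [0, 0, 2], "yaw": 0, "hand": 10}
    - {"delta_pos": [0, 0, 2], "yaw": 0, "hand": 10}
    - {"delta_pos": [0, 0, 2], "yaw": 0, "hand": 10}

```text
clock: 10.2
eef_pos: [681.5, 64.3, 180.2]
eef_rot: [3.142, 0.0, 2.446]
wrist_force: [-0.4, 0.1, -3.5]
finger_gap: 19.2
```

Call:
drive_tool:
  steps:
    - {"delta_pos": [0, 0, 2], "yaw": 0, "hand": 10}
    - {"delta_pos": [0, 0, 1.5], "yaw": 0, "hand": 10}
    - {"delta_pos": [0, 0, 1.5], "yaw": 0, "hand": 10}

```text
clock: 10.45
eef_pos: [681.5, 64.3, 185.2]
eef_rot: [3.142, 0.0, 2.446]
wrist_force: [1.2, -1.0, -2.2]
finger_gap: 19.0
```

Call:
drive_tool:
  steps:
    - {"delta_pos": [0, 0, 1.5], "yaw": 0, "hand": 10}
    - {"delta_pos": [0, 0, 0], "yaw": 0, "hand": 10}

```text
clock: 10.62
eef_pos: [681.5, 64.3, 186.8]
eef_rot: [3.141, 0.0, 2.446]
wrist_force: [0.3, 0.2, -3.1]
finger_gap: 18.4
```

Run:
```python
from h import *
c=snap('scene','s8');s=manip.read_state();print(s['eef_pos'],s['eef_rot'],s['finger_gap'],s['wrist_force'],s['moment'])
f=cv2.imread('pics/s8.png');cv2.imwrite('pics/s8c.png',cv2.resize(f[170:300,100:400],None,fx=2.6,fy=2.6,interpolation=cv2.INTER_CUBIC))
```

```text
[681.46076487  64.31877207 186.61683543] [3.14146546e+00 6.30295306e-05 2.44584522e+00] 19.08832984057433 [ 0.7156829  -0.08008277 -2.23704879] [-0.13152804 -0.09712042 -0.04420922]
```

View pics/s8c.png

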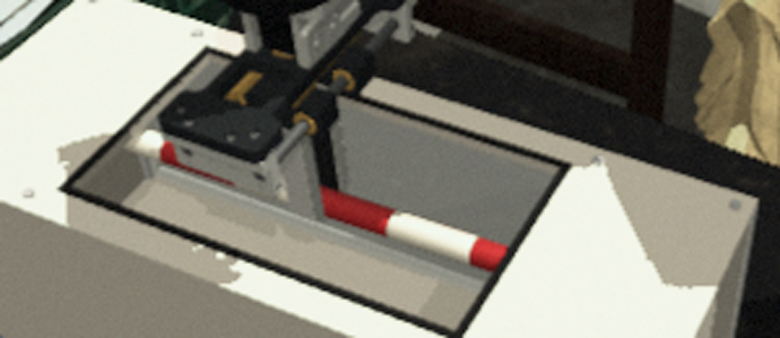

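Run:
```python
from h import *
slope(dict(np.load('pics/s8.npz')),[(495,254),(430,236),(360,211),(155,143),(140,141)])
```

```text
[583.3 152.1 188.4] s -130.8
[619.2 123.7 185.2] s -85.1
[658.7  88.1 183.9] s -32.0
[783.2 -16.  179.5] s 130.3
[793.8 -23.6 177.5] s 143.3
```

Call:
drive_tool:
  steps:
    - {"delta_pos": [0, 0, 1.5], "yaw": 0, "hand": 10}
    - {"delta_pos": [0, 0, 1], "yaw": 0, "hand": 10}
    - {"delta_pos": [0, 0, 0], "yaw": 0, "hand": 10}

```text
clock: 10.92
eef_pos: [681.5, 64.3, 189.2]
eef_rot: [3.141, 0.0, 2.446]
wrist_force: [0.0, 0.0, -1.6]
finger_gap: 18.9
```

Call:
drive_tool:
  steps:
    - {"delta_pos": [0, 0, 1], "yaw": 0, "hand": 10}
    - {"delta_pos": [0, 0, 0], "yaw": 0, "hand": 10}

```text
clock: 11.08
eef_pos: [681.5, 64.3, 190.1]
eef_rot: [3.142, 0.0, 2.446]
wrist_force: [0.4, 0.2, -1.7]
finger_gap: 18.8
```

Call:
drive_tool:
  steps:
    - {"delta_pos": [0, 0, 1], "yaw": 0, "hand": 10}
    - {"delta_pos": [0, 0, 0], "yaw": 0, "hand": 10}

```text
clock: 11.25
eef_pos: [681.5, 64.3, 191.1]
eef_rot: [3.142, 0.0, 2.446]
wrist_force: [0.2, 0.6, -2.1]
finger_gap: 18.8
```

Run:
```python
from h import *
c=snap('scene','s9')
slope(c,[(495,254),(430,234),(360,209),(155,142),(140,138)])
```

```text
[583.3 152.1 188.3] s -130.8
[619.  123.5 187.5] s -85.1
[658.5  90.  188.2] s -33.3
[782.6 -11.4 183.6] s 126.8
[792.7 -19.7 183.4] s 139.9
```

Call:
drive_tool:
  steps:
    - {"delta_pos": [0, 0, 0], "yaw": 0, "hand": 10}
    - {"delta_pos": [0, 0, 0], "yaw": 0, "hand": 10}
    - {"delta_pos": [0, 0, -4], "yaw": 0, "hand": 10}
    - {"delta_pos": [0, 0, -8], "yaw": 0, "hand": 10}
    - {"delta_pos": [0, 0, -8], "yaw": 0, "hand": 10}
  squeeze: 40

```text
clock: 11.72
eef_pos: [681.4, 64.3, 170.2]
eef_rot: [3.142, -0.0, 2.446]
wrist_force: [0.0, 0.3, -2.0]
finger_gap: 18.9
```

Call:
drive_tool:
  steps:
    - {"delta_pos": [0, 0, -8], "yaw": 0, "hand": 10}
    - {"delta_pos": [0, 0, -4], "yaw": 0, "hand": 10}
    - {"delta_pos": [0, 0, 0], "yaw": 0, "hand": 10}
    - {"delta_pos": [0, 0, 0], "yaw": 0, "hand": 10}
    - {"delta_pos": [0, 0, 0], "yaw": 0, "hand": 10}

```text
clock: 12.13
eef_pos: [681.6, 64.3, 159.3]
eef_rot: [3.141, 0.0, 2.446]
wrist_force: [-0.5, -0.1, -1.9]
finger_gap: 18.3
```

Run:
```python
from h import *
c=snap('scene','s10');snap('wrist','w10');snap('top','t10');s=manip.read_state();print(s['eef_pos'],s['eef_rot'],s['finger_gap'],s['wrist_force'],s['moment'],s['qd'])
f=cv2.imread('pics/s10.png');cv2.imwrite('pics/s10c.png',cv2.resize(f[170:300,100:400],None,fx=2.6,fy=2.6,interpolation=cv2.INTER_CUBIC))
```

```text
[681.62392551  64.26155706 159.39755765] [3.14110424e+00 5.50270808e-04 2.44576172e+00] 18.322757829604576 [-0.09612195  0.54765525 -1.39243014] [-0.03389327 -0.02646302 -0.02668135] [ 0.00214766  0.00131559  0.00178509 -0.00021795 -0.00123308 -0.00050467]
```

View pics/s10c.png

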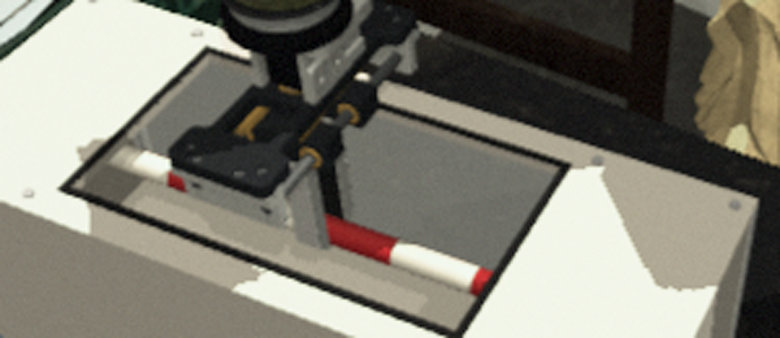

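View pics/w10.png

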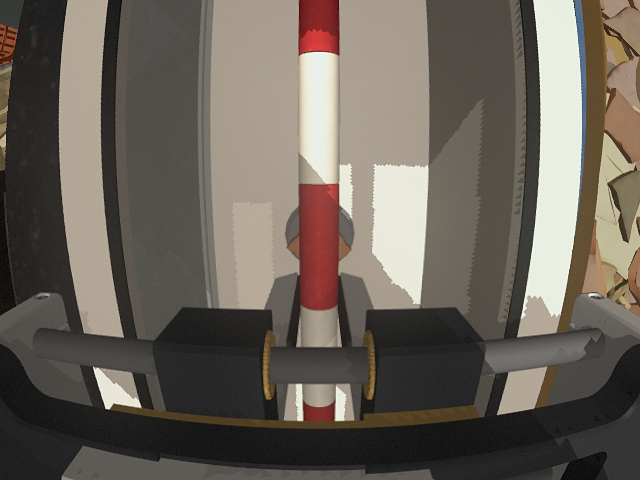

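View pics/t10.png

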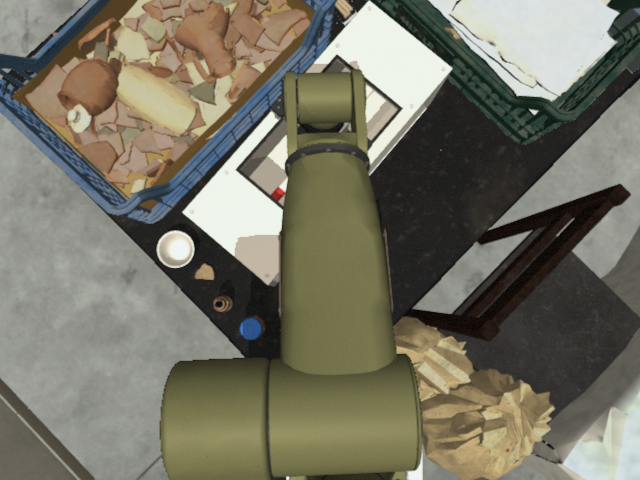

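Run:
```python
from h import *
c=dict(np.load('pics/s10.npz'))
slope(c,[(482,279),(430,262),(360,239),(155,163),(140,159)])
```

```text
[590.6 143.4 157.9] s -119.7
[620.3 120.5 156.7] s -82.2
[661.4  87.8 156.3] s -29.7
[788.  -21.1 155.7] s 137.2
[798.4 -29.7 155.3] s 150.7
```

Run:
```python
from h import *
print(manip.sign_off()); s=manip.read_state(); print(s['clock'],s['eef_pos'],s['wrist_force'],s['finger_gap'])
```

```text
the job is handed in; nothing more can be done
None
the job is handed in; nothing more can be done
```

The job is handed in with the rod held level inside the box over the sherd. No verdict was reported, but my last checks met the conditions I could measure. It took about 12 s of the 48 s allowed.

**How it went:** I gripped the rod round its middle and tilted it about 12° in a light grip, by lowering it onto the window's rim. I then tightened the grip and slid it end first through the window. Inside, I levelled it by raising it gently against the underside of the top board. I tightened the grip again and lowered it clear of the board.

**Last checks before handing in:**

| Check | Measured | Needed |
|---|---|---|
| Tilt from level | about 0.6° (0.01 rad) | within 0.1 rad |
| Underside height | about 138 mm (top at 156–158 mm) | 50–165 mm |
| Gripper from window centre, along and across the box | about 1 mm | under 35 mm |
| Grip | 40 N set, fingers stopped at 18–19 mm | above 2 N on the rod |
| Force on the wrist | about 2 N down, the rod's own weight | no contact with box or sherd |

- **Rod in the grip:** the red and white fields sit at the same places in the wrist pictures as before threading, so it did not slip lengthwise.
- **Force on the box:** wrist readings at the end of each move stayed within about 4 N while the rod touched the box. There was no continuous reading in between.
- **Sherd, jar, bottle and bowl:** by eye they stand where they did at the start. I did not measure their positions again.

No check failed. Two readings were slightly off what I expected:
- An upward wrist force of 7.6 N appeared as the fingers closed on the table.
- The finger opening reads about 1 mm under the rod's 20 mm width.

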